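Free the index plate of the pull-out indexing station

ROBOT

A 6-joint arm with a two-finger parallel gripper is mounted at the origin on the work surface. World frame = base frame: x ahead of the robot, y to its left, z up, the work surface at z = 0. Lengths are in m, angles in rad, forces in N, time in s.
With the tool pointing down it reaches from about 0.35 to 0.775 m from the base axis. Payload 7.3 kg.
Tool frame: the origin (TCP) lies midway between the tips of the shut fingers; the grasp point (between the pads) lies 19 mm behind it (pinch_z is the distance from the TCP to the grasp point, in m); z points along the fingers, y is the line along which they close (so a half turn about z gives the same grasp; the last joint's range is limited). The gripper opens to 92 mm and grips with 3 to 60 N. Pads are 19 mm wide; open, the fingers measure 130 mm over their backs; the gripper's body (75 mm by 190 mm) begins 47 mm behind the grasp point.
Start: joints at [-1.489, 0.342, 1.524, -0, 1.275, -0.146], TCP at [0.119, -0.511, 0.227] pointing down, gripper open.
Joint ranges: [-2.53, 2.53], [-0.77, 2.02], [0.04, 2.7], [-1, 4.14], [0.28, 2.66], [-3.11, 3.11]. Speed limits (rad/s): [2.57, 2.57, 3.14, 3.14, 3.14, 3.14].

INTERFACE

Orientations are given as a rotation vector (axis times angle).
In Python, from bench import get_obs, get_image, camera_info, close_job, pinch_z gives the robot as it stands.
- The arm moves only by the tool jog_arm, called after "Call:" as a command line: name --argument value ..., lists and objects as JSON in quotes. Schema: {"type":"object","properties":{"plan":{"type":"array","items":{"type":"array","prefixItems":[{"type":"array","items":{"type":"number"},"minItems":3,"maxItems":3},{"type":"number"}],"minItems":2,"maxItems":2},"minItems":1,"maxItems":12},"jaw":{"type":"number"},"grip_force":{"type":"number"},"only":{"type":"string"},"quiet":{"type":"boolean"},"lines":{"type":"string"}},"required":["plan"],"additionalProperties":false}. plan is a list of rows, 1 to 12 of them, each written [[dx, dy, dz], turn]: dx, dy, dz in m, then a turn about the tool's z in rad; each row shifts and turns the commanded pose from where the row before left it, along the tool's axes as they then stand; what a row does not reach is not made up. A row lasts 1/12 s, in which the tool goes at most 0.0417 m and 0.125 rad, less where a joint would pass 70% of its speed; a pose out of reach is approached as far as the arm can. jaw is the opening from 0.0 (shut) to 1.0 (fully open), set as the call begins (left out keeps the last). The fingers move at their own pace and stop on an object; grip_force is the grip in N (left out, the last holds). Time passes only in rows, so rows that do not move let the fingers close. The tool returns the time, the measured TCP pose, the force, the opening and the grip force at its end. only (a regular expression) keeps the lines of the reply that match it, lines (a string "A,B") keeps lines A to B, and quiet returns only ok. Input that does not fit is refused with a message, and nothing moves.
- get_obs(): the state, without advancing time (a new reading comes with each control period).
- get_image(name): name is "scene" or "top" or "wrist"; returns (picture, depth): 480x640x3 uint8, red, green, blue; 480x640 float32, m along the optical axis (not along the pixel's ray), 0 where there is no reading.
- camera_info(name): a dict with "fx", "fy", "cx", "cy" (pixels), "xyz" and "attitude" of the camera in the world; the wrist camera has in their place "hand_eye" (4x4, takes a point from camera to tool coordinates, whose origin is the TCP and whose axes are the flange's). Camera axes: x right, y down, z forward; pixel columns grow to the right and rows downward; lengths in m; the calibration is good to about 2 mm. A picture is of the moment at which its call begins: read the wrist's pose just before it. camera_info takes no time and is no camera call.
- close_job(): hands the job in; it is judged then, once.
The state is a dict: "time": time; "q": joint angles; "qd": joint speeds; "tau": joint torques, N m; "tcp_pos": TCP position; "tcp_rot": TCP orientation; "wrist_force": force on the tool from outside, world axes, zero at the start; "ft_torque": the same for the moment, N m; "finger_gap": opening from 0.0 (shut) to 1.0 (fully open); "grasp_force": force on a finger pad.
Only numpy, scipy, OpenCV 4.12 (cv2) and the standard library are available. Lean on these libraries where they do the work, as an engineer would, in place of code of your own. Each camera call takes 0.05 s, during which the arm holds its last target. There are 200 camera calls.

TASK

Pull the tray of the grey indexing station on the bench out to its stop, then pull the spring index pin up by its round knob as far as it goes, clear of its hole in the plate, so that a colleague can turn the plate. Finish while holding the pin up with the fingers, the tray still fully out; do not let go at the end. Leave the file, the try square and the brass bush that lie on the bench around the station where they are.

Things in the scene. Friction and masses are not known exactly. Their poses are not given: they have to be found in the camera images.
- station: Grey sheet-steel housing, 310 deep (x) x 330 wide (y) x 148 mm high, fixed to the bench, with one pull-out tray. Origin: at bench level under the middle of its front edge. x points into the housing (away from the robot), y to the left, z up; the tray slides out along -x. Its roof covers the index pin until the tray is pulled out.
- tray (a joint): How far the tray is out, m: 0 shut, 0.160 at its hard stop. Stiff slide, about 4 N of friction, stays where it is left; it may start up to 30 mm open. The white tray front is 12 mm thick and reaches 140 mm above the bench; tray sides reach 54 mm.
- tray_handle (a point): Middle of the tray's handle bar: a round steel bar 12 mm thick, level along the station's y, 130 mm long over the bar's legs, its axis 45 mm out from the tray front (39 mm free gap behind it) and 113 mm above the bench (35 mm below the roof's top). Can be pinched from above.
- pin_knob: Round black knob of the sprung index pin: a plain cylinder, 28 mm diameter, 28 tall. Origin at its middle, 113 mm above the bench when seated; z up. Rides with the tray, 85 mm behind the inner face of the tray front, up to 35 mm either side of the tray's middle; free from above once the tray is out. The sleeve and bracket under it end 84 mm above the bench.
- index_pin (a joint): How far the index pin is pulled up, m: 0 seated in its hole, 0.020 fully up at a hard stop. Spring about 4 N when seated, 8 N fully up; it snaps back when let go. The pin leaves the hole at 0.008. The green head carrying plate and pin stays put in the tray (60 N of friction). Its T-handled clamp screw, 45 mm further back and 72 mm left of the knob, 79 mm high, is fixed and not needed.
- flat_file: flat file with a round wooden handle, 245 long, lying beside the station; leave it
- square: steel try square, about 150 x 90 mm, lying beside the station; leave it
- bush: flanged brass bush, 50 mm across, 35 high, standing on the bench right of the tray; leave it

How it is judged:
By the outcome, as a careful person would: the job done as asked, in the order asked, and still so for the second after the job is handed in, while the arm keeps its last pose, push and grip.
It also fails if it takes over 48 s, if anything falls off the work surface, if the arm or the gripper's body presses on something with over 40 N, if the wrist force passes 120 N, or if a joint passes its speed limit or range.

## Working session

There is one attempt and no reset: what is moved stays moved. The work goes in short steps, Python scripts to look and compute and a tool call to move; the robot and the scene stay as the last step left them, time stands still between calls to the robot, and variables do not carry over. Pictures are saved under pics/ and viewed, at most 10 in all, crops included, and the job is handed in when it is done.

```bash
mkdir -p pics; ls
```

Create h.py:
```python
import numpy as np,cv2
from scipy.spatial.transform import Rotation as R
from bench import *
def rot(a):
    a=np.array(a,float)
    return a if a.shape==(3,3) else R.from_rotvec(a).as_matrix() if a.size==3 else R.from_quat(a).as_matrix()
def cam(n):
    c=camera_info(n)
    if n=='wrist':
        o=get_obs();T=np.eye(4);T[:3,:3]=rot(o['tcp_rot']);T[:3,3]=o['tcp_pos'];M=T@np.array(c['hand_eye'])
    else:
        M=np.eye(4);M[:3,:3]=rot(c['attitude']);M[:3,3]=c['xyz']
    return c,M
def pts(n,d):
    c,M=n
    v,u=np.mgrid[:480,:640]
    P=np.stack([(u-c['cx'])/c['fx']*d,(v-c['cy'])/c['fy']*d,d],-1)
    return P@M[:3,:3].T+M[:3,3]
def ray(n,u,v,z):
    c,M=n
    r=M[:3,:3]@np.array([(u-c['cx'])/c['fx'],(v-c['cy'])/c['fy'],1]);o=M[:3,3]
    return o+r*(z-o[2])/r[2]
```

Run:
```python
from h import *
for n in('scene','top'):
    print(camera_info(n)); im,d=get_image(n); cv2.imwrite(f'pics/{n}0.png',im[...,::-1]); np.save(n+'0.npy',d);np.save(n+'0c.npy',im); print((d>0).mean())
print(get_obs()); print(pinch_z, camera_info('wrist'))
```

```text
pics
{'fx': 479.6740148990239, 'fy': 479.6740148990239, 'cx': 315.04580956367516, 'cy': 240.14998204242727, 'xyz': array([0.65456131, 0.31121345, 1.00091797]), 'attitude': array([-0.27193539, -3.07068161,  0.47593194])}
0.9962955729166667
{'fx': 492.7759619004081, 'fy': 492.7759619004081, 'cx': 319.7598846818218, 'cy': 243.63659517036197, 'xyz': array([0.41119608, 0.02335863, 1.12761976]), 'attitude': array([-2.13999788,  2.08578149, -0.19783359])}
0.99615234375
{'time': 0.1, 'q': array([-1.48903796e+00,  3.42645087e-01,  1.52495853e+00,  7.02717544e-06,
        1.27541428e+00, -1.45992312e-01]), 'qd': array([ 3.89269915e-04, -3.62088141e-05, -3.13861015e-03,  6.00904543e-04,
       -1.40563878e-03, -9.69585893e-05]), 'tau': array([ 2.19699243e-03, -4.32005024e+01, -2.44693816e+01,  7.21305376e-02,
        5.25851024e-02, -3.74887202e-05]), 'tcp_pos': array([ 0.11853404, -0.5110485 ,  0.22610567]), 'tcp_rot': array([-3.11983051e+00, -3.56812198e-01, -8.24051179e-05]), 'wrist_force': array([-0.09951108,  0.43679945, -0.24944082]), 'ft_torque': array([-0.00096357, -0.01262313,  0.03140762]), 'grasp_force': 0.0, 'finger_gap': 1.0000957020176227}
0.0188 {'fx': 346.0997848640688, 'fy': 346.0997848640688, 'cx': 315.18792698938694, 'cy': 242.8961097487559, 'hand_eye': array([[-6.82182364e-04, -9.56299013e-01, -2.92389693e-01,
         8.01798843e-02],
       [ 9.99999033e-01, -1.00662367e-03,  9.59170337e-04,
         1.44462588e-03],
       [-1.21158003e-03, -2.92388756e-01,  9.56298775e-01,
        -1.58893379e-01],
       [ 0.00000000e+00,  0.00000000e+00,  0.00000000e+00,
         1.00000000e+00]])}
```

View pics/scene0.png

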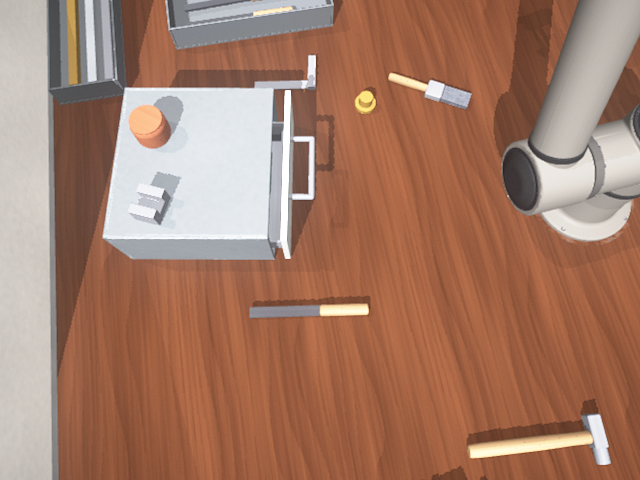

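View pics/top0.png

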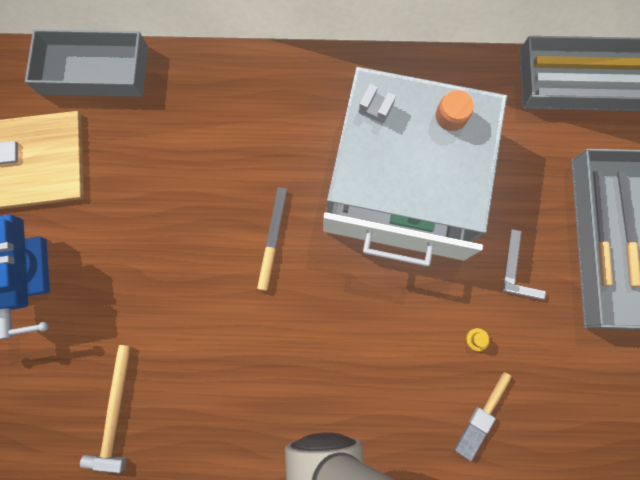

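The scene view shows the housing, with the tray about 20–30 mm open. The handle bar runs from about (313,138) to (313,198). In the top view the bar runs from about (367,252) to (430,263), with the bush at (478,340), the file at (272,240) and the square at (515,265).

Run:
```python
from h import *
def tri(a,ua,b,ub):
    A=[];B=[]
    for n,(u,v) in((a,ua),(b,ub)):
        c,M=n;r=M[:3,:3]@np.array([(u-c['cx'])/c['fx'],(v-c['cy'])/c['fy'],1]);r/=np.linalg.norm(r)
        Q=np.eye(3)-np.outer(r,r);A.append(Q);B.append(Q@M[:3,3])
    return np.linalg.lstsq(np.vstack(A),np.hstack(B),rcond=None)[0]
C={}
for n in('scene','top'):
    d=np.load(n+'0.npy');c=cam(n);C[n]=c;P=pts(c,d)
    # roof
    m=(abs(P[...,2]-.148)<.006)
    m=cv2.morphologyEx(m.astype(np.uint8),cv2.MORPH_OPEN,np.ones((9,9)))
    r=P[m>0]; r=r[(r[:,0]>.35)]
    rc=cv2.minAreaRect(r[:,:2].astype(np.float32)*1000); print(n,'roof',rc,np.median(r[:,2]));print(cv2.boxPoints(rc))
    u0,u1,v0,v1=(300,322,130,206) if n=='scene' else (355,440,225,272)
    S=P[v0:v1,u0:u1]; m=(S[...,2]>.095)&(S[...,2]<.13)
    k,l,st,ce=cv2.connectedComponentsWithStats(m.astype(np.uint8)); i=1+np.argmax(st[1:,4]); s=S[l==i]
    print('bar',st[i]+[u0,v0,0,0,0],s.min(0),s.max(0),s.mean(0)); print(cv2.minAreaRect(s[:,:2].astype(np.float32)*1000))
print('tri ends',tri(C['scene'],(314,138.5),C['top'],(430,263)),tri(C['scene'],(314,197),C['top'],(366,251)))
```

```text
scene roof ((820.7218627929688, -164.93771362304688), (332.2938232421875, 312.0726318359375), 79.54618072509766) 0.1470877292084286
[[ 637.12933  -300.01514 ]
 [ 944.02203  -356.63852 ]
 [1004.3144    -29.86029 ]
 [ 697.4217     26.763092]]
bar [300 136  15  64 482] [ 0.57231951 -0.19613005  0.11019818] [ 0.62382872 -0.0518074   0.1226895 ] [ 0.59275835 -0.12030726  0.11689903]
((598.1344604492188, -123.69732666015625), (143.38299560546875, 29.064714431762695), 80.07208251953125)
top roof ((821.38916015625, -165.51516723632812), (330.13909912109375, 312.83721923828125), 79.42029571533203) 0.14841260237322212
[[ 637.32227  -299.05966 ]
 [ 944.84143  -356.49756 ]
 [1005.45605   -31.970673]
 [ 697.9369     25.467224]]
bar [355 225  85  41 918] [ 0.57299745 -0.21579741  0.09500693] [ 0.65239388 -0.03572281  0.12940865] [ 0.61094979 -0.12382344  0.11645334]
((610.3436279296875, -121.37046813964844), (183.34767150878906, 52.884483337402344), 79.73973846435547)
tri ends [ 0.57548697 -0.19173959  0.10807154] [ 0.59788519 -0.05845397  0.11278647]
```

Call:
jog_arm --plan '[[[0, 0, 0], -0.116], [[0, 0, 0], -0.116], [[0, 0, 0], -0.116], [[0, 0, 0], -0.116], [[0, 0, 0], -0.116], [[0, 0, 0], -0.116], [[0, 0, 0], -0.116], [[0, 0, 0], -0.116], [[0, 0, 0], -0.116], [[0, 0, 0], -0.115]]' --jaw 0.36

```text
time: 0.93
tcp_pos: [0.1186, -0.5112, 0.2263]
tcp_rot: [-2.41, -2.014, -0.001]
wrist_force: [0.3, -0.5, 0.2]
finger_gap: 0.371
grasp_force: 0.0
```

Call:
jog_arm --plan '[[[0.031, 0.026, 0], 0], [[0.031, 0.026, 0], 0], [[0.031, 0.026, 0], 0], [[0.031, 0.026, 0], 0], [[0.031, 0.026, 0], 0], [[0.031, 0.026, 0], 0], [[0.031, 0.026, 0], 0], [[0.031, 0.026, 0], 0], [[0.031, 0.026, 0], 0], [[0.031, 0.026, 0], 0], [[0.031, 0.026, 0], 0], [[0, 0, 0], 0]]'

```text
time: 1.93
tcp_pos: [0.4663, -0.2238, 0.2263]
tcp_rot: [-2.41, -2.015, -0.004]
wrist_force: [-0.5, 0.7, -0.1]
finger_gap: 0.361
grasp_force: 0.0
```

Call:
jog_arm --plan '[[[0.03, 0.025, 0], 0], [[0.03, 0.025, 0], 0], [[0.03, 0.025, 0], 0], [[0.029, 0.025, 0], 0], [[0, 0, 0], 0]]'

```text
time: 2.35
tcp_pos: [0.5858, -0.1255, 0.2256]
tcp_rot: [-2.411, -2.013, -0.003]
wrist_force: [-1.3, 0.3, -0.5]
finger_gap: 0.358
grasp_force: 0.0
```

Add to h.py:
```python
def S(P,O=(0.5867,-0.125)):  # world -> tool-aligned (x=station y, y=station x) about O
    a=np.deg2rad(-10.5);e=np.array([[-np.sin(a),np.cos(a)],[np.cos(a),np.sin(a)]])
    return (np.asarray(P)[...,:2]-O)@e.T
```

Run:
```python
from h import *
c=cam('wrist');im,d=get_image('wrist');cv2.imwrite('pics/w1.png',im[...,::-1]);P=pts(c,d)
o=get_obs();print(o['tcp_pos'],o['q'],rot(o['tcp_rot'])[:,:2])
m=((abs(P[...,2]-.115)<.01)&(P[...,0]<.66)&(d>.12))
k,l,st,ce=cv2.connectedComponentsWithStats(m.astype(np.uint8))
for i in range(1,k):
  if st[i,4]>150:
    q=P[l==i];s=S(q);print(st[i],q[:,2].min(),q[:,2].max(),s.min(0),s.max(0),np.median(s,0))
```

```text
[ 0.58372714 -0.12748847  0.22551658] [-3.43431708e-01  4.77964975e-01  1.31437229e+00  3.51439778e-04
  1.35043508e+00 -1.63626489e-01] [[ 1.78913978e-01  9.83864217e-01]
 [ 9.83864578e-01 -1.78913315e-01]
 [ 5.30440927e-04 -1.10809223e-03]]
[ 314   60   77  255 4698] 0.10502629679507458 0.1249930511139789 [-0.06796432 -0.00029686] [0.12928177 0.05106677] [0.03107045 0.01064201]
```

View pics/w1.png

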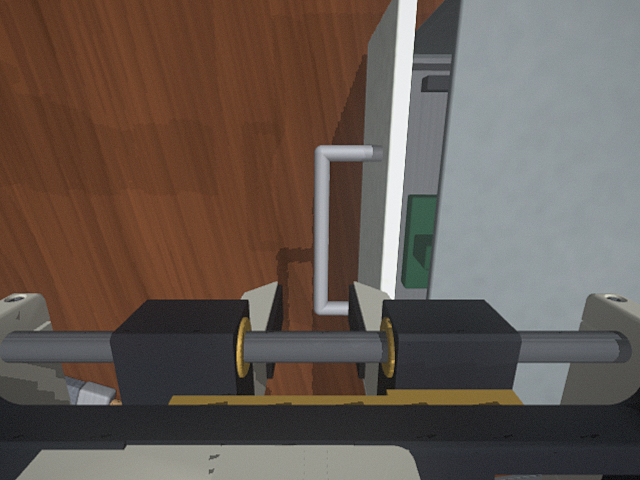

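The wrist view shows the bar from (322,150) to (320,308), with a leg at each end. The jaw axis sits at about column 316.

Run:
```python
from h import *
c=cam('wrist');im,d=get_image('wrist');P=pts(c,d)
o=get_obs();print(o['tcp_pos'],S(o['tcp_pos']))
for u,v in((322,152),(321,190),(321,230),(321,270),(321,307)):
    p=ray(c,u,v,.113);print(p,S(p),P[v,u])
for v in(190,230): print([ (u,P[v,u].round(3)) for u in range(313,331,2)])
```

```text
[ 0.58244365 -0.1288576   0.22565233] [-0.00456867 -0.00348209]
[ 0.60224883 -0.06254928  0.113     ] [0.06423853 0.00390773] [ 0.60217458 -0.0622477   0.12003582]
[ 0.59646531 -0.09079208  0.113     ] [0.03541469 0.00336789] [ 0.59653598 -0.08982659  0.1195721 ]
[ 0.59080187 -0.12270259  0.113     ] [0.00300644 0.00361452] [ 0.5910179  -0.12089559  0.11983274]
[ 0.58472784 -0.15692662  0.113     ] [-0.03175141  0.00387902] [ 0.58514144 -0.15393493  0.12066038]
[ 0.57870368 -0.19086958  0.113     ] [-0.0662238   0.00414136] [ 0.57921282 -0.18742397  0.11968292]
[(313, array([ 0.587, -0.106,  0.002])), (315, array([ 0.589, -0.106,  0.001])), (317, array([ 0.593, -0.09 ,  0.116])), (319, array([ 0.595, -0.09 ,  0.119])), (321, array([ 0.597, -0.09 ,  0.12 ])), (323, array([ 0.598, -0.09 ,  0.12 ])), (325, array([ 0.6 , -0.09,  0.12])), (327, array([ 0.601, -0.091,  0.12 ])), (329, array([ 0.603, -0.091,  0.118]))]
[(313, array([ 0.578, -0.15 ,  0.002])), (315, array([ 0.58 , -0.151,  0.001])), (317, array([ 0.588, -0.121,  0.117])), (319, array([ 0.589, -0.121,  0.117])), (321, array([ 0.591, -0.121,  0.12 ])), (323, array([ 0.593, -0.121,  0.119])), (325, array([ 0.594, -0.122,  0.119])), (327, array([ 0.596, -0.122,  0.12 ])), (329, array([ 0.597, -0.122,  0.118]))]
```

Call:
jog_arm --plan '[[[0.004, 0.0085, 0], 0], [[0, 0, 0.03], 0], [[0, 0, 0.03], 0], [[0, 0, 0.03], 0], [[0, 0, 0.02], 0], [[0, 0, 0.01], 0], [[0, 0, 0.01], 0], [[0, 0, 0], 0], [[0, 0, 0], 0]]' --jaw 0.36

```text
time: 3.2
tcp_pos: [0.5915, -0.1281, 0.0974]
tcp_rot: [2.416, 2.007, 0.0]
wrist_force: [0.2, 0.3, -0.3]
finger_gap: 0.362
grasp_force: 0.0
```

Call:
jog_arm --plan '[[[0, 0, 0], 0], [[0, 0, 0], 0], [[0, 0, 0], 0], [[0, 0, 0], 0], [[0, 0, 0], 0]]' --jaw 0 --grip_force 35

```text
time: 3.62
tcp_pos: [0.5911, -0.1274, 0.0975]
tcp_rot: [2.416, 2.008, -0.0]
wrist_force: [-3.5, 0.7, 5.3]
finger_gap: 0.118
grasp_force: 35.0
```

Call:
jog_arm --plan '[[[0, -0.01, 0], 0], [[0, -0.015, 0], 0], [[0, -0.015, 0], 0], [[0, -0.015, 0], 0], [[0, -0.015, 0], 0], [[0, -0.015, 0], 0], [[0, -0.015, 0], 0], [[0, -0.01, 0], 0], [[0, -0.005, 0], 0], [[0, 0, 0], 0]]'

```text
time: 4.45
tcp_pos: [0.4777, -0.1064, 0.0974]
tcp_rot: [2.416, 2.008, -0.0]
wrist_force: [-3.9, 0.9, 8.6]
finger_gap: 0.116
grasp_force: 35.0
```

Call:
jog_arm --plan '[[[0, -0.005, 0], 0], [[0, -0.005, 0], 0], [[0, -0.004, 0], 0], [[0, 0, 0], 0]]'

```text
time: 4.78
tcp_pos: [0.4649, -0.104, 0.0974]
tcp_rot: [2.415, 2.007, 0.001]
wrist_force: [-0.6, 0.4, 7.3]
finger_gap: 0.119
grasp_force: 35.0
```

Call:
jog_arm --plan '[[[0, -0.003, 0], 0], [[0, -0.003, 0], 0], [[0, 0, 0], 0]]'

```text
time: 5.03
tcp_pos: [0.4592, -0.103, 0.0974]
tcp_rot: [2.415, 2.007, 0.002]
wrist_force: [0.9, 1.5, 7.0]
finger_gap: 0.12
grasp_force: 35.0
```

Call:
jog_arm --plan '[[[0, -0.003, 0], 0], [[0, -0.003, 0], 0], [[0, 0, 0], 0]]'

```text
time: 5.28
tcp_pos: [0.4558, -0.1024, 0.0975]
tcp_rot: [2.412, 2.003, 0.007]
wrist_force: [10.5, 0.8, -1.1]
finger_gap: 0.118
grasp_force: 35.0
```

Call:
jog_arm --plan '[[[0, -0.003, 0], 0], [[0, 0, 0], 0]]'

```text
time: 5.45
tcp_pos: [0.4558, -0.1024, 0.0976]
tcp_rot: [2.409, 1.999, 0.013]
wrist_force: [21.5, 0.7, -11.0]
finger_gap: 0.115
grasp_force: 35.0
```

Call:
jog_arm --plan '[[[0, 0.005, 0], 0], [[0, 0, 0], 0]]'

```text
time: 5.62
tcp_pos: [0.4562, -0.1024, 0.0974]
tcp_rot: [2.414, 2.007, 0.002]
wrist_force: [4.8, -0.1, 7.4]
finger_gap: 0.115
grasp_force: 35.0
```

Call:
jog_arm --plan '[[[0, 0, 0], 0], [[0, 0, 0], 0], [[0, 0, 0], 0], [[0, 0, -0.01], 0], [[0, 0, -0.03], 0], [[0, 0, -0.03], 0], [[0, 0, -0.03], 0], [[0, 0, -0.02], 0], [[0, 0, 0], 0], [[0, 0, 0], 0]]' --jaw 0.36

```text
time: 6.45
tcp_pos: [0.4545, -0.1021, 0.2169]
tcp_rot: [2.416, 2.007, 0.0]
wrist_force: [-0.4, 1.2, -0.5]
finger_gap: 0.359
grasp_force: 0.0
```

```bash
python3 - <<'E'
from h import *
for n in('wrist','top','scene'):
    c=cam(n);im,d=get_image(n);cv2.imwrite(f'pics/{n}2.png',im[...,::-1]);np.savez(n+'2',im=im,d=d,M=c[1])
    P=pts(c,d)
    s=S(P); m=(im.max(2)<75)&(P[...,2]>.1)&(P[...,2]<.14)&(abs(s[...,0])<.08)&(s[...,1]>-.06)&(s[...,1]<.08)
    k,l,st,ce=cv2.connectedComponentsWithStats(m.astype(np.uint8))
    for i in range(1,k):
      if st[i,4]>40: print(n,st[i],P[l==i].mean(0),np.percentile(P[l==i][:,2],[5,50,95]))
E
```

```text
wrist [ 469  252   49   43 1494] [ 0.58917557 -0.15137747  0.12254311] [0.10510146 0.1272     0.12872312]
scene [303 146  12  16 101] [ 0.59121396 -0.14744444  0.12025254] [0.10730275 0.12279229 0.12743627]
```

View pics/wrist2.png

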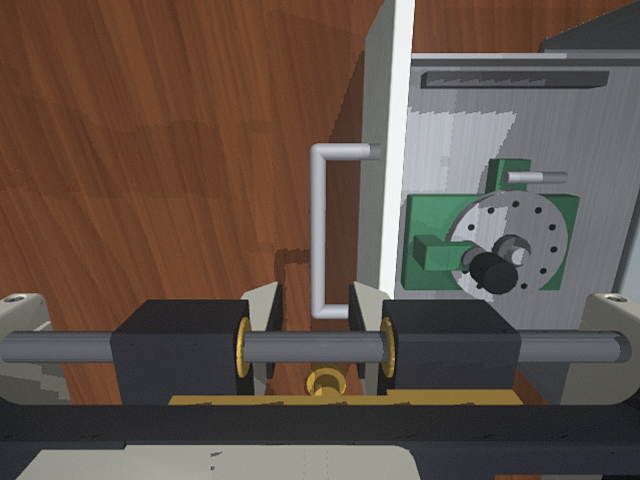

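View pics/scene2.png

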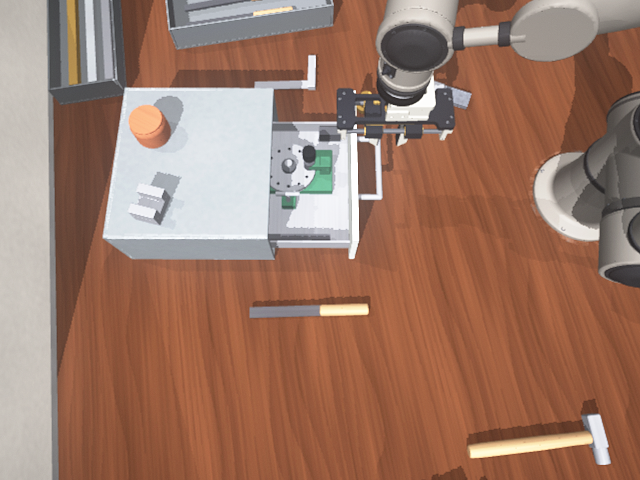

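The wrist view shows the tray out and the knob at about (495,272), its top face near (500,278). A grey hub sits at (517,250) and the green bracket at (445,250). The scene view shows the knob at (309,153), uncovered.

Run:
```python
from h import *
for n in('wrist','scene','top'):
    f=np.load(n+'2.npz');c=(camera_info(n),f['M']);im,d=f['im'],f['d'];P=pts(c,d)
    r=np.hypot(P[...,0]-.59,P[...,1]+.15)
    m=(P[...,2]>.119)&(P[...,2]<.135)&(r<.035)&(im.max(2)<110)
    if m.sum()<8: print(n,'none',m.sum());continue
    q=P[m];v,u=np.nonzero(m)
    cc,rr=cv2.minEnclosingCircle(q[:,:2].astype(np.float32)*1000)
    px,pr=cv2.minEnclosingCircle(np.stack([u,v],1).astype(np.float32))
    print(n,m.sum(),'circle',cc,rr,'z',np.median(q[:,2]),'px',px,pr,'ray@.127',ray(c,*px,.127))
    if n=='wrist':
        K=np.array(cc)/1000;s=S(P,K)
        for zlo,zhi in((.083,.118),(.07,.083),(.118,.2)):
            mm=(abs(s)<.07).all(-1)&(P[...,2]>zlo)&(P[...,2]<zhi)&(np.hypot(*np.moveaxis(s,-1,0))>.018)
            k,l,st,ce=cv2.connectedComponentsWithStats(mm.astype(np.uint8))
            for i in range(1,k):
                if st[i,4]>25:a=s[l==i];print(zlo,st[i],a.min(0).round(3),a.max(0).round(3),np.median(P[l==i][:,2]))
o=get_obs();print(o['tcp_pos'],o['q'])
```

```text
wrist 1101 circle (592.191650390625, -154.5912628173828) 14.397364616394043 z 0.12763498078183735 px (498.0, 276.0) 20.099849700927734 ray@.127 [ 0.59077163 -0.15296004  0.127     ]
0.07 [504 179  63   4 188] [0.067 0.02 ] [0.07  0.069] 0.07836430946725706
0.07 [420 242  40  29 940] [-0.012 -0.045] [ 0.012 -0.014] 0.08134104088158084
0.07 [509 247  21  18 282] [-0.009  0.037] [0.008 0.054] 0.07481959255820789
scene 140 circle (589.2612915039062, -151.21571350097656) 13.713760375976562 z 0.12559618460006733 px (309.0, 152.0) 6.708303928375244 ray@.127 [ 0.58920589 -0.1493692   0.127     ]
top 105 circle (589.6588745117188, -152.12750244140625) 13.31030559539795 z 0.1274344697494254 px (411.2826232910156, 256.15216064453125) 6.387476921081543 ray@.127 [ 0.58934872 -0.152354    0.127     ]
[ 0.45364098 -0.10169471  0.21512251] [-3.85510782e-01  2.44821592e-01  1.69651291e+00 -1.59108500e-04
  1.20373619e+00 -2.01346158e-01]
```

Call:
jog_arm --plan '[[[-0.006, 0.036, 0], 0], [[-0.006, 0.036, 0], 0], [[-0.006, 0.036, 0], 0], [[-0.006, 0.035, 0], 0], [[0, 0, 0], 0]]' --jaw 0.65

```text
time: 7.02
tcp_pos: [0.5945, -0.1537, 0.2128]
tcp_rot: [-2.416, -2.006, 0.002]
wrist_force: [-2.1, 0.7, -0.3]
finger_gap: 0.637
grasp_force: 0.0
```

Call:
jog_arm --plan '[[[0, 0, 0], -0.121], [[0, 0, 0], -0.121], [[0, 0, 0], -0.121], [[0, 0, 0], -0.121], [[0, 0, 0], -0.121], [[0, 0, 0], -0.121], [[0, 0, 0], -0.121], [[0, 0, 0], -0.121], [[0, 0, 0], -0.121], [[0, 0, 0], -0.121], [[0, 0, 0], -0.121], [[0, 0, 0], -0.121]]'

```text
time: 8.02
tcp_pos: [0.5898, -0.1514, 0.2149]
tcp_rot: [-0.464, -3.104, -0.001]
wrist_force: [-0.5, 0.4, -0.0]
finger_gap: 0.651
grasp_force: 0.0
```

Call:
jog_arm --plan '[[[0, 0, 0], -0.119], [[0, 0, 0], 0], [[0, 0, 0], 0]]'

```text
time: 8.27
tcp_pos: [0.5902, -0.1515, 0.2154]
tcp_rot: [-0.294, -3.125, -0.001]
wrist_force: [0.9, 0.5, 0.1]
finger_gap: 0.648
grasp_force: 0.0
```

Run:
```python
from h import *
c=cam('wrist');o=get_obs();im,d=get_image('wrist');cv2.imwrite('pics/w3.png',im[...,::-1]);P=pts(c,d)
m=(P[...,2]>.12)&(P[...,2]<.135)&(np.hypot(P[...,0]-.591,P[...,1]+.152)<.03)&(im.max(2)<110)
q=P[m];v,u=np.nonzero(m);print(m.sum())
if m.sum():
    cc,rr=cv2.minEnclosingCircle(q[:,:2].astype(np.float32)*1000);print(cc,rr,np.median(q[:,2]),u.min(),u.max(),v.min(),v.max(),ray(c,(u.min()+u.max())/2,(v.min()+v.max())/2,.127))
    RR=rot(o['tcp_rot']);print((RR.T@(np.array([cc[0]/1e3,cc[1]/1e3,.127])-o['tcp_pos'])))
print(o['tcp_pos'],o['q'])
```

```text
1044
(591.8283081054688, -155.03958129882812) 13.830254554748535 0.12770841952380285 295 330 230 266 [ 0.59128074 -0.15504981  0.127     ]
[-0.00249319 -0.0031739   0.0884257 ]
[ 0.59017378 -0.15152916  0.21543265] [-3.76995722e-01  5.07997392e-01  1.29237780e+00 -9.03730769e-05
  1.34366164e+00 -1.76040913e+00]
```

View pics/w3.png

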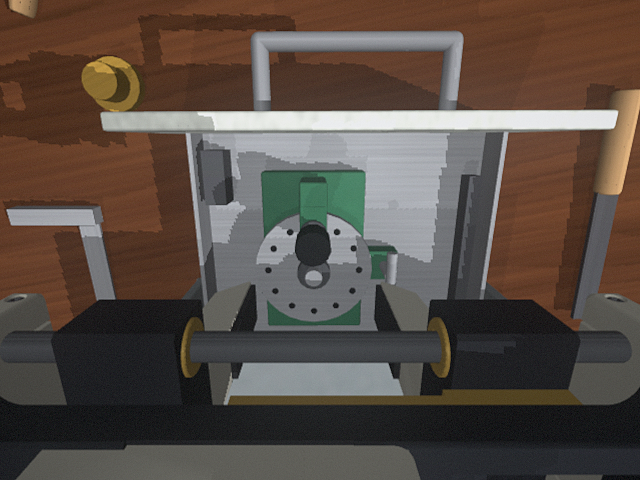

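The knob is at (313,247), centred between the jaws (middle column about 314). The way down is clear.

Call:
jog_arm --plan '[[[-0.001, -0.002, 0], 0], [[0, 0, 0.03], 0], [[0, 0, 0.03], 0], [[0, 0, 0.03], 0], [[0, 0, 0.015], 0], [[0, 0, 0.01], 0], [[0, 0, 0.006], 0], [[0, 0, 0], 0], [[0, 0, 0], 0]]' --jaw 0.65

```text
time: 9.07
tcp_pos: [0.592, -0.1542, 0.0965]
tcp_rot: [0.289, 3.127, -0.001]
wrist_force: [0.2, 0.8, 1.2]
finger_gap: 0.653
grasp_force: 0.0
```

Call:
jog_arm --plan '[[[0, 0, 0], 0], [[0, 0, 0], 0], [[0, 0, 0], 0], [[0, 0, 0], 0], [[0, 0, 0], 0], [[0, 0, 0], 0]]' --jaw 0 --grip_force 40

```text
time: 9.57
tcp_pos: [0.5916, -0.1538, 0.096]
tcp_rot: [0.288, 3.128, 0.0]
wrist_force: [-0.6, 0.7, 1.0]
finger_gap: 0.299
grasp_force: 40.0
```

Call:
jog_arm --plan '[[[0, 0, -0.003], 0], [[0, 0, -0.003], 0], [[0, 0, -0.003], 0], [[0, 0, -0.003], 0], [[0, 0, -0.003], 0], [[0, 0, -0.003], 0], [[0, 0, 0], 0], [[0, 0, 0], 0]]'

```text
time: 10.23
tcp_pos: [0.5915, -0.1539, 0.1136]
tcp_rot: [0.288, 3.128, 0.0]
wrist_force: [2.7, 0.2, -8.2]
finger_gap: 0.297
grasp_force: 40.0
```

Call:
jog_arm --plan '[[[0, 0, -0.002], 0], [[0, 0, -0.001], 0], [[0, 0, 0], 0], [[0, 0, 0], 0]]'

```text
time: 10.57
tcp_pos: [0.5911, -0.1538, 0.1162]
tcp_rot: [-0.288, -3.127, -0.0]
wrist_force: [2.7, 0.4, -11.5]
finger_gap: 0.298
grasp_force: 40.0
```

Call:
jog_arm --plan '[[[0, 0, -0.001], 0], [[0, 0, 0], 0], [[0, 0, 0], 0]]'

```text
time: 10.82
tcp_pos: [0.5909, -0.1537, 0.1163]
tcp_rot: [-0.288, -3.126, -0.001]
wrist_force: [4.6, -0.3, -20.6]
finger_gap: 0.297
grasp_force: 40.0
```

Run:
```python
from h import *
for n in('scene','top','wrist'):
    im,d=get_image(n);cv2.imwrite(f'pics/{n}4.png',im[...,::-1])
    P=pts(cam(n),d); s=S(P,(.6674,-.137))
    m=(P[...,2]>.128)&(P[...,2]<.142)&(s[...,1]<-.11)&(s[...,1]>-.2)&(abs(s[...,0])<.17)
    print(n,m.sum(),np.percentile(s[m][:,1],[5,50,95]) if m.sum() else '')
print(get_obs()['tcp_pos'],get_obs()['wrist_force'])
```

```text
scene 929 [-0.17123418 -0.16541147 -0.16001196]
top 355 [-0.17057536 -0.16564425 -0.15937971]
wrist 22176 [-0.16724863 -0.16174172 -0.15629357]
[ 0.59084514 -0.15372188  0.11637698] [  4.79036148  -0.62779506 -22.76558914]
```

View pics/wrist4.png

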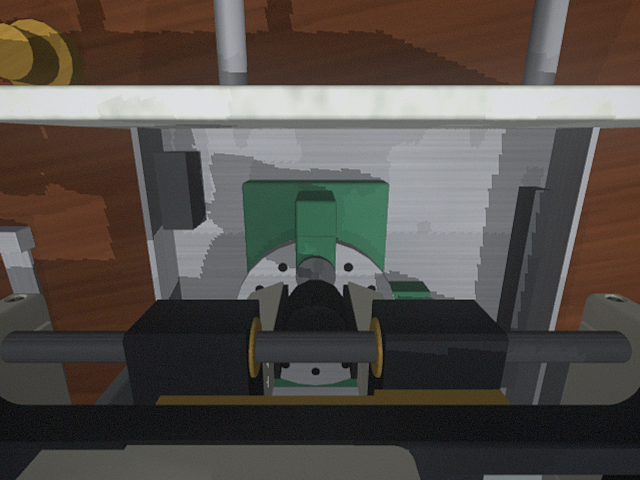

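View pics/scene4.png

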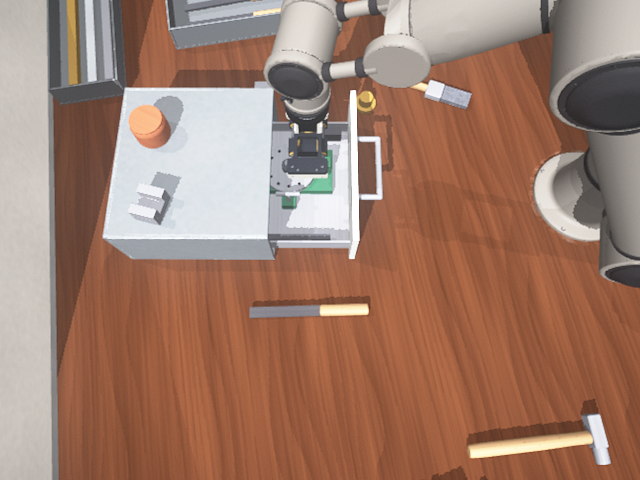

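The pin is at its hard stop: the last 1 mm of lift only raised the force. The tray front is at x ≈ -0.166 (middle of its thickness), which is fully out. The file, square and bush look unmoved. I'll ease the pull slightly, firm up the grip and hand in.

Call:
jog_arm --plan '[[[0, 0, 0.0005], 0], [[0, 0, 0], 0], [[0, 0, 0], 0], [[0, 0, 0], 0]]' --jaw 0 --grip_force 50

```text
time: 11.3
tcp_pos: [0.5909, -0.1537, 0.1164]
tcp_rot: [-0.288, -3.127, -0.001]
wrist_force: [3.5, -0.7, -25.0]
finger_gap: 0.298
grasp_force: 50.0
```

Call:
jog_arm --plan '[[[0, 0, 0], 0], [[0, 0, 0], 0], [[0, 0, 0], 0], [[0, 0, 0], 0], [[0, 0, 0], 0], [[0, 0, 0], 0]]'

```text
time: 11.8
tcp_pos: [0.5909, -0.1537, 0.1164]
tcp_rot: [-0.288, -3.127, -0.001]
wrist_force: [4.7, -1.2, -25.9]
finger_gap: 0.295
grasp_force: 50.0
```

Call:
jog_arm --plan '[[[0, 0, 0.0007], 0], [[0, 0, 0], 0], [[0, 0, 0], 0], [[0, 0, 0], 0], [[0, 0, 0], 0], [[0, 0, 0], 0]]'

```text
time: 12.3
tcp_pos: [0.5909, -0.1537, 0.1163]
tcp_rot: [-0.288, -3.127, -0.0]
wrist_force: [-1.1, 1.4, -21.7]
finger_gap: 0.298
grasp_force: 50.0
```

```bash
python3 -c "
from bench import *
print(close_job())"
```

```text
the job is handed in; nothing more can be done
None
```

I handed the job in at 12.3 s: the tray is pulled out to its stop and the fingers are holding the index pin fully up against its own stop; the file, square and bush were not touched.

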